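Make up the counter display

ROBOT

A 6-joint arm with a two-finger parallel gripper is mounted at the origin on a cart in front of the work surface, level with it; the furniture and walls round the work are solid. World frame = base frame: x ahead of the robot, y to its left, z up, the work surface at z = 0. Lengths are in m, angles in rad, forces in N, time in s.
With the tool pointing down it reaches from about 0.25 to 0.725 m from the base axis. Payload 4 kg.
Tool frame: the origin (TCP) lies midway between the tips of the shut fingers; the grasp point (between the pads) lies 19 mm behind it; z points along the fingers, y is the line along which they close (so a half turn about z gives the same grasp; the last joint's range is limited). The gripper opens to 85 mm and grips with 20 to 120 N. Pads are 22 mm wide; open, the fingers measure 114 mm over their backs; the gripper's body (76 mm by 85 mm) begins 54 mm behind the grasp point. The pads swing forward as they close: fully open they stand 13 mm farther back than shut.
Start: joints at [1.207, 0.241, 0.005, 1.335, 0, 1.571], TCP at [0.178, 0.467, 0.231] pointing down, gripper open.
Joint ranges: [-2.72, 2.72], [-1.05, 1.87], [-1.09, 1.28], [-1.99, 2.15], [-1.42, 1.44], [-3.14, 3.14]. Speed limits (rad/s): [2.79, 2.79, 3.14, 3.14, 3.14, 3.14].

INTERFACE

Orientations are given as a unit quaternion [x, y, z, w].
In Python, from workcell import get_obs, imaging, workorder gives the robot as it stands.
- The arm moves only by the tool inch_along, called after "Request:" by a JSON object that holds its "fn" and its "kwargs". Schema: {"type":"object","properties":{"rows":{"type":"array","items":{"type":"object","properties":{"rotvec":{"type":"array","items":{"type":"number"},"minItems":3,"maxItems":3},"d":{"type":"array","items":{"type":"number"},"minItems":3,"maxItems":3},"jaw":{"type":"number"}},"additionalProperties":false,"required":["jaw"]},"minItems":1,"maxItems":10},"only":{"type":"string"},"quiet":{"type":"boolean"},"lines":{"type":"string"}},"required":["rows"],"additionalProperties":false}. rows is a list of rows, 1 to 10 of them, each an object with the fields rotvec (a list: a rotation vector rx, ry, rz in normalised numbers (1 is pi rad)), d (a list: dx, dy, dz in parts of the range, where 1.0 means 0.8 m), jaw (the finger opening in m); a field left out counts as zero (the opening has to be given); each row is the pose to reach, as a shift and turn from the pose commanded when the call began, along the tool's axes at that moment; what a row does not reach only later rows make up. A row lasts 1/8 s, in which the tool goes at most 0.0625 m and 0.188 rad, less where a joint would pass 70% of its speed; a pose out of reach is approached as far as the arm can. The fingers move at their own pace and stop on an object; the grip force is fixed at half the most. Time passes only in rows, so rows that do not move let the fingers close. The tool returns the time, the measured TCP pose, the force, the opening and the grip force at its end. only (a regular expression) keeps the lines of the reply that match it, lines (a string "A,B") keeps lines A to B, and quiet returns only ok. A shift or turn number past 1, either way, is cut back to 1. Input that does not fit is refused with a message, and nothing moves.
- get_obs(): the state, without advancing time (a new reading comes with each control period).
- imaging.camera(name): name is "scene" or "top" or "wrist"; returns (picture, depth): 420x560x3 uint8, red, green, blue; 420x560 float32, m along the optical axis (not along the pixel's ray), 0 where there is no reading.
- imaging.calibration(name): a dict with "mtx" (3x3 intrinsics, pixels), "R" (3x3) and "t" (3): a world point X has camera coordinates R X + t. Camera axes: x right, y down, z forward; pixel columns grow to the right and rows downward; lengths in m; the calibration is good to about 2 mm. A picture is of the moment at which its call begins: read the wrist's pose just before it. calibration takes no time and is no camera call; for the wrist camera it gives the pose at the moment of the call.
- workorder.job_done(): hands the job in; it is judged then, once.
The state is a dict: "clock": time; "joint_pos": joint angles; "joint_vel": joint speeds; "tau": joint torques, N m; "eef_pos": TCP position; "tool_rot": TCP orientation; "ft_force": force on the tool from outside, world axes, zero at the start; "ft_torque": the same for the moment, N m; "grip_width": finger opening in m; "grasp_force": force on a finger pad.
Only numpy, scipy, OpenCV 4.12 (cv2) and the standard library are available. Lean on these libraries where they do the work, as an engineer would, in place of code of your own. Each camera call takes 0.05 s, during which the arm holds its last target. There are 200 camera calls.

TASK

Make up the counter display: lay the packet flat on the floor of the open wooden box, put the small round tin flat on the middle of the packet, and close the box with its lid, fully seated. Stand the carton upright midway in the gap between the wooden box and the single gift box beside it, in line with the two, its broad face turned to the front as the wooden box's label is, touching neither. Leave the gift box, the oval tin and the mug where they are.

Things in the scene. Friction and masses are not known exactly. Their poses are not given: they have to be found in the camera images.
- display_box: open box of light wood, fixed to the worktop, outside 110 (x) x 130 (y) x 52 mm high, walls and floor 5 mm thick (inside 100 x 120 mm, 47 mm deep), with a blank card in a brass holder on its front (-x) face. Origin: centre of its underside; x runs from its front to its back (away from the robot), y along its 130 mm side, z up
- box_lid: loose lid of the wooden box, lying right way up. Light wood plate 110 (x) x 130 (y) mm, its top 11 mm above the origin; under it a plug 92 x 112 x 5 mm that drops into the box with 4 mm play all round; on it a dark upright handle bar, 60 long (x) x 14 thick (y), from 11 to 38 mm up. Origin: centre of the plug's underside (47 mm above the box's origin when seated); axes as the box's
- packet: flat printed packet of sweets, 52 (x) x 82 (y) x 18 mm high, lying flat. Origin: centre of its underside; z up
- round_tin: small round pastille tin, 45 mm across, 19 mm high, pale, with a flat lid. Origin: centre of its underside; z up
- carton: small upright green carton, 26 (x) x 48 (y) x 75 mm high; its broad faces look along x. Origin: centre of its underside; z up
- jar_gift_box: white card gift box with three little jars in its windows, loose, 58 (x) x 172 (y) x 72 mm high, standing singly in line with the wooden box, to its left or its right, 85 to 115 mm from it; to be left alone. Origin: centre of its underside; x runs across it from its front to its back, y along it, z up
- oval_tin: oval tin with a printed lid, 78 x 64 x 20 mm high; a bystander, to be left alone. Origin: centre of its underside; z up
- mug: patterned mug standing on the worktop, 85 x 118 (with handle) x 94 mm high; a bystander, to be left alone. Origin: on its underside; z up
Things that resemble listed ones, but are neither listed nor needed, are in the scene too. Of the things that look like the round_tin, the larger one is meant.

How it is judged:
At the end, for the whole second after the job is handed in: Packet flat on the box's floor; round tin flat on it within 15 mm of its middle; lid seated level within 1.5 mm; carton upright between box and gift box, 3 mm or more clear of each, within 25 mm of their common line, its broad side parallel to the box's front within 0.22 rad; all at rest (z of packet in the frame of display_box between 0.001 and 0.009 m and x of packet in the frame of display_box between -0.05 and 0.05 m and y of packet in the frame of display_box between -0.06 and 0.06 m and angle between each of packet, round_tin's own z axis and vertical below 0.08 rad and z of round_tin in the frame of packet between 0.0145 and 0.0215 m and horizontal distance between round_tin and packet below 0.015 m and z of box_lid in the frame of display_box between 0.044 and 0.0485 m and x of box_lid in the frame of display_box between -0.008 and 0.008 m and y of box_lid in the frame of display_box between -0.008 and 0.008 m and angle between box_lid's own z axis and vertical below 0.035 rad and ((y of jar_gift_box in the frame of display_box below 0 m and y of carton in the frame of display_box below -0.092 m and y of carton in the frame of jar_gift_box above 0.113 m) or (y of jar_gift_box in the frame of display_box above 0 m and y of carton in the frame of display_box above 0.092 m and y of carton in the frame of jar_gift_box below -0.113 m)) and x of carton in the frame of display_box between -0.025 and 0.025 m and x of carton in the frame of jar_gift_box between -0.04 and 0.04 m and angle between the y axis of carton and the y axis of display_box, either way round below 0.22 rad and angle between carton's own z axis and vertical below 0.06 rad and height (world z) of carton between -0.004 and 0.004 m and linear speed of each of packet, round_tin, box_lid, carton below 0.02 m/s); the robot touches nothing.
It fails at once if the gift box is pushed more than 12 mm or tipped (distance of jar_gift_box from where it was at the start of the episode above 0.012 m or angle between jar_gift_box's own z axis and vertical above 0.2 rad).
It fails at once if the oval tin is pushed more than 12 mm or tipped (distance of oval_tin from where it was at the start of the episode above 0.012 m or angle between oval_tin's own z axis and vertical above 0.2 rad).
It fails at once if the mug is pushed more than 12 mm or tipped (distance of mug from where it was at the start of the episode above 0.012 m or angle between mug's own z axis and vertical above 0.2 rad).
It also fails if it takes over 106 s, if anything falls off the work surface, if the arm or the gripper's body presses on something with over 40 N, if the wrist force passes 120 N, or if a joint passes its speed limit or range.

## Working session

There is one attempt and no reset: what is moved stays moved. The work goes in short steps, Python scripts to look and compute and a tool call to move; the robot and the scene stay as the last step left them, time stands still between calls to the robot, and variables do not carry over. Pictures are saved under pics/ and viewed, at most 14 in all, crops included, and the job is handed in when it is done.

```bash
ls; mkdir -p pics; python3 - <<'E'
from workcell import get_obs, imaging
import cv2, numpy as np
o=get_obs(); print({k:np.round(v,3).tolist() for k,v in o.items()})
for n in ("top","scene"):
    p,d=imaging.camera(n); np.savez(f"{n}0.npz",p=p,d=d,**imaging.calibration(n)); cv2.imwrite(f"pics/{n}0.png",p[:,:,::-1])
    c=imaging.calibration(n); print(n,c["mtx"],(-c["R"].T@c["t"]),c["R"])
E
```

```text
pics
{'clock': 0.0, 'joint_pos': [1.207, 0.241, 0.004, 1.335, -0.0, 1.571], 'joint_vel': [-0.0, -0.0, -0.0, -0.0, 0.001, 0.001], 'tau': [0.001, -37.232, 25.241, 0.017, 0.0, 0.0], 'eef_pos': [0.178, 0.467, 0.23], 'tool_rot': [0.181, 0.984, -0.001, -0.0], 'ft_force': [-1.005, -0.02, -0.527], 'ft_torque': [0.022, 0.05, -0.027], 'grasp_force': 0.0, 'grip_width': 0.085}
top [[458.69642699   0.         279.9883798 ]
 [  0.         458.69642699 203.73316596]
 [  0.           0.           1.        ]] [0.32308572 0.07700488 1.21667446] [[ 0.09097717 -0.99584915 -0.00276013]
 [-0.97538598 -0.08854801 -0.20194413]
 [ 0.20086148  0.0210645  -0.97939315]]
scene [[489.44218336   0.         276.80664419]
 [  0.         489.44218336 216.05879099]
 [  0.           0.           1.        ]] [ 0.0331751  -0.34386262  0.75177589] [[ 0.62342533 -0.78177105 -0.01322404]
 [-0.57066905 -0.44338969 -0.69118913]
 [ 0.53448825  0.43845136 -0.72255291]]
```

View pics/top0.png

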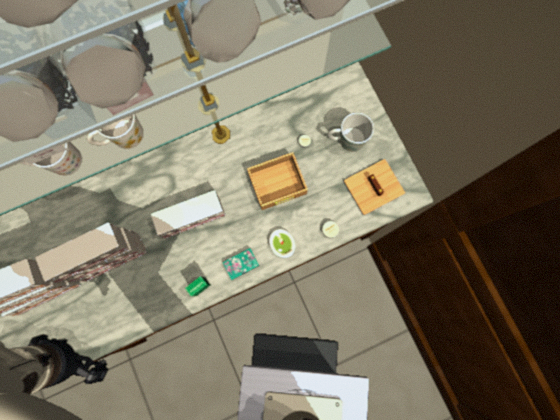

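View pics/scene0.png

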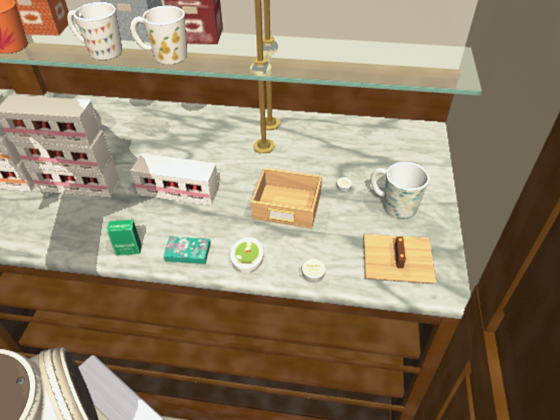

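The top view shows the wooden box at (277,180), the gift box at (188,212), the lid at (375,187), the packet at (241,263), the oval tin at (282,243), the carton at (198,285) and the mug at (350,130). The two round tins are at (330,229) and (305,141), and a glass shelf is at the back. The scene view agrees with this.

```bash
cat >h.py <<'E'
import numpy as np, cv2
from workcell import get_obs, imaging
def cloud(d,c):
    v,u=np.mgrid[:d.shape[0],:d.shape[1]]
    K=c["mtx"]; P=np.stack([(u-K[0,2])/K[0,0]*d,(v-K[1,2])/K[1,1]*d,d],-1)
    return (P-c["t"])@c["R"]
def rect(P,m):
    q=P[m][:,:2].astype(np.float32)*1000
    (cx,cy),(w,h),a=cv2.minAreaRect(q)
    return f"c=({cx:.1f},{cy:.1f}) w={w:.1f} h={h:.1f} ang={a:.1f} z={np.median(P[m][:,2])*1000:.1f} zmax={P[m][:,2].max()*1000:.1f} n={m.sum()}"
def snap(n):
    p,d=imaging.camera(n); c=imaging.calibration(n); return p,d,c
E
python3 - <<'E'
from h import *
z={n:dict(np.load(n+"0.npz")) for n in("top","scene")}
for n,s in z.items():
    P=cloud(s["d"],s); s["P"]=P; ok=s["d"]>0
    fl=ok&(abs(P[...,2])<.006)&(P[...,0]>.25)&(P[...,0]<.7); print(n,"table z",np.median(P[fl][:,2]), "x range",np.percentile(P[fl][:,0],[0,100]),np.percentile(P[fl][:,1],[0,100]))
    m=(ok&(P[...,2]>.007)&(P[...,2]<.16)&(P[...,0]>.2)&(P[...,0]<.75)&(abs(P[...,1])<.6)).astype(np.uint8)
    k,l,st,_=cv2.connectedComponentsWithStats(m,connectivity=4)
    for i in range(1,k):
        if st[i,4]<40: continue
        mm=l==i; top=np.percentile(P[mm][:,2],90)
        print(st[i].tolist(),"| top:",rect(P,mm&(P[...,2]>top-.006)))
P=z["top"]["P"]
sh=(P[...,2]>.25)&(P[...,0]<1)&(P[...,0]>.3); print("shelf",np.percentile(P[sh],[1,50],axis=0))
E
```

```text
top table z 0.001137823218524543 x range [0.25000197 0.69999942] [-0.34185923  0.85240592]
[212, 123, 17, 20, 125] | top: c=(748.6,286.3) w=2.5 h=7.4 ang=25.3 z=82.0 zmax=102.3 n=14
[409, 133, 147, 248, 6902] | top: c=(469.8,-379.3) w=629.5 h=27.4 ang=28.9 z=141.1 zmax=160.0 n=996
[342, 135, 28, 17, 234] | top: c=(739.5,-76.5) w=69.0 h=19.8 ang=89.3 z=93.4 zmax=98.2 n=56
[298, 141, 12, 6, 41] | top: c=(743.9,55.5) w=28.2 h=11.5 ang=88.6 z=16.3 zmax=20.5 n=32
[247, 151, 60, 59, 858] | top: c=(628.5,117.5) w=111.1 h=130.2 ang=25.4 z=53.0 zmax=58.7 n=357
[343, 159, 62, 56, 1870] | top: c=(641.4,-144.1) w=108.9 h=130.4 ang=32.7 z=13.7 zmax=44.7 n=1159
[151, 190, 74, 48, 1856] | top: c=(515.0,337.9) w=59.2 h=171.8 ang=26.5 z=73.6 zmax=80.1 n=1444
[322, 221, 17, 17, 225] | top: c=(513.7,-34.0) w=42.8 h=42.1 ang=48.7 z=19.7 zmax=26.3 n=205
[59, 227, 87, 55, 1176] | top: c=(366.8,507.4) w=53.7 h=181.0 ang=49.5 z=150.1 zmax=159.9 n=226
[269, 229, 26, 29, 572] | top: c=(464.6,90.6) w=74.6 h=63.2 ang=49.8 z=20.8 zmax=27.6 n=521
[222, 248, 37, 32, 642] | top: c=(402.4,192.3) w=51.9 h=81.7 ang=33
[... 726 characters left out ...]
.6) w=14.6 h=28.4 ang=1.9 z=12.4 zmax=16.3 n=56
[462, 189, 62, 231, 7370] | top: c=(571.2,-323.1) w=397.3 h=23.6 ang=28.4 z=141.9 zmax=160.0 n=1099
[106, 220, 35, 34, 934] | top: c=(332.8,288.3) w=27.9 h=47.7 ang=43.3 z=73.3 zmax=77.5 n=305
[364, 234, 72, 50, 2951] | top: c=(640.3,-147.1) w=112.8 h=130.1 ang=33.1 z=9.8 zmax=39.4 n=2951
[163, 237, 47, 26, 979] | top: c=(401.0,190.6) w=55.2 h=83.1 ang=33.3 z=16.6 zmax=20.8 n=895
[230, 238, 33, 34, 880] | top: c=(462.2,87.2) w=78.0 h=62.3 ang=39.9 z=18.1 zmax=21.7 n=830
[302, 259, 23, 22, 397] | top: c=(511.5,-37.1) w=47.3 h=41.6 ang=35.2 z=17.1 zmax=20.4 n=366
shelf [[ 0.32308572 -0.43455889  0.25669441]
 [ 0.66739953  0.07700488  0.48678028]]
```

```bash
cat >>h.py <<'E'
from scipy.spatial.transform import Rotation as Ro
def go(x,y,z,phi):
    "shift/turn in tool axes to TCP (m), closing axis at phi deg"
    o=get_obs(); R=Ro.from_quat(o["tool_rot"]); a=np.radians(phi)
    yt=np.array([np.cos(a),np.sin(a),0]); zt=np.array([0,0,-1.]); T=Ro.from_matrix(np.stack([np.cross(yt,zt),yt,zt],1))
    rv=(R.inv()*T).as_rotvec(); d=R.inv().apply(np.array([x,y,z])-o["eef_pos"])
    print("rot",np.round(rv,3),"d",np.round(d,4),"t",round(o["clock"],2),"q",np.round(o["joint_pos"],2),"pos",np.round(o["eef_pos"],4))
E
python3 - <<'E'
from h import *
s=dict(np.load("top0.npz"));P=cloud(s["d"],s)
s2=dict(np.load("scene0.npz"));P2=cloud(s2["d"],s2)
for u,v in((386,45),(300,85),(200,128),(100,172),(345,30),(200,130),(220,134)): print("top",u,v,np.round(P[v,u],3))
for u,v in((470,82),(400,80),(300,75),(150,70),(258,150),(262,100)): print("sc",u,v,np.round(P2[v,u],3))
# shelf line: lowest x of points between z .3 and .6
for n,Q in(("top",P),("scene",P2)):
    m=(Q[...,2]>.15)&(Q[...,2]<.7)&(Q[...,0]>.3)
    for y0 in(-.2,0,.1,.2,.3):
        k=m&(abs(Q[...,1]-y0)<.03); 
        if k.any(): i=Q[k][:,0].argsort()[:5]; print(n,y0,np.round(Q[k][i[2]],3))
go(.4017,.1915,.20,33.2)
E
```

```text
top 386 45 [ 0.931 -0.117  0.227]
top 300 85 [0.814 0.078 0.222]
top 200 128 [0.686 0.297 0.224]
top 100 172 [0.563 0.509 0.22 ]
top 345 30 [ 0.96  -0.018  0.23 ]
top 200 130 [0.761 0.344 0.005]
top 220 134 [0.748 0.284 0.023]
sc 470 82 [ 0.947 -0.099  0.227]
sc 400 80 [0.87  0.015 0.226]
sc 300 75 [0.765 0.188 0.225]
sc 150 70 [0.595 0.456 0.222]
sc 258 150 [0.73  0.283 0.006]
sc 262 100 [0.751 0.282 0.136]
top -0.2 [ 0.755 -0.229  0.162]
top 0 [0.817 0.03  0.503]
top 0.1 [0.781 0.129 0.424]
top 0.2 [0.703 0.23  0.513]
top 0.3 [0.664 0.33  0.426]
scene -0.2 [ 0.759 -0.23   0.403]
scene 0 [0.838 0.029 0.226]
scene 0.1 [0.779 0.128 0.224]
scene 0.2 [0.722 0.23  0.222]
scene 0.3 [0.663 0.328 0.226]
rot [-0.002  0.001  0.628] d [-0.3073 -0.1775  0.0308] t 0.1 q [1.21 0.24 0.   1.34 0.   1.57] pos [0.1777 0.4668 0.2305]
```

The manual's scale: shifts go in shares of 0.8 m and turns go in shares of pi rad. Converting my numbers, -0.307 m / 0.8 = -0.3838, -0.1775 m / 0.8 = -0.2219, 0.628 rad / 3.1416 = 0.1999.

Request:
{"fn": "inch_along", "kwargs": {"rows": [{"rotvec":[0, 0, 0.1999], "d":[-0.3838, -0.2219, 0.0375], "jaw":0.066}, {"rotvec":[0, 0, 0.1999], "d":[-0.3838, -0.2219, 0.0375], "jaw":0.066}, {"rotvec":[0, 0, 0.1999], "d":[-0.3838, -0.2219, 0.0375], "jaw":0.066}, {"rotvec":[0, 0, 0.1999], "d":[-0.3838, -0.2219, 0.0375], "jaw":0.066}, {"rotvec":[0, 0, 0.1999], "d":[-0.3838, -0.2219, 0.0375], "jaw":0.066}, {"rotvec":[0, 0, 0.1999], "d":[-0.3838, -0.2219, 0.0375], "jaw":0.066}, {"rotvec":[0, 0, 0.1999], "d":[-0.3838, -0.2219, 0.0375], "jaw":0.066}, {"rotvec":[0, 0, 0.1999], "d":[-0.3838, -0.2219, 0.0375], "jaw":0.066}, {"rotvec":[0, 0, 0.1999], "d":[-0.3838, -0.2219, 0.0375], "jaw":0.066}]}}

```text
clock: 1.23
eef_pos: [0.401, 0.193, 0.2013]
tool_rot: [0.475, 0.88, -0.0, -0.0]
ft_force: [-1.0, 0.0, 0.1]
grip_width: 0.066
grasp_force: 0.0
```

```bash
python3 - <<'E'
from h import *
p,d,c=snap("wrist"); cv2.imwrite("pics/w1.png",p[:,:,::-1]); np.savez("w1.npz",p=p,d=d,**c)
P=cloud(d,c); print(-c["R"].T@c["t"],c["mtx"][0])
m=((d>0)&(P[...,2]>.007)&(P[...,2]<.1)).astype(np.uint8)
k,l,st,_=cv2.connectedComponentsWithStats(m,connectivity=4)
for i in range(1,k):
    if st[i,4]>300: mm=l==i; print(st[i].tolist(),rect(P,mm&(P[...,2]>np.percentile(P[mm][:,2],90)-.006)))
go(.4017,.1915,.0,33.2)
E
```

```text
[0.35528698 0.26424772 0.34366295] [319.03834822   0.         278.0220052 ]
[401, 6, 159, 221, 21162] c=(516.9,337.2) w=59.7 h=172.4 ang=26.5 z=72.2 zmax=74.9 n=15591
[253, 11, 45, 75, 2391] c=(336.3,290.0) w=26.0 h=48.0 ang=43.6 z=74.8 zmax=77.2 n=2336
[254, 141, 51, 76, 3721] c=(404.4,191.7) w=52.0 h=81.6 ang=33.1 z=17.9 zmax=20.2 n=3691
[243, 252, 66, 51, 2652] c=(467.0,89.4) w=76.9 h=64.0 ang=32.5 z=19.5 zmax=21.9 n=2540
[379, 273, 94, 53, 2270] c=(616.4,172.0) w=89.6 h=22.5 ang=23.0 z=51.3 zmax=53.7 n=634
[343, 319, 19, 59, 552] c=(594.4,63.4) w=4.8 h=64.8 ang=24.0 z=45.0 zmax=52.9 n=165
[239, 347, 34, 28, 729] c=(514.5,-29.7) w=44.2 h=34.4 ang=22.8 z=18.5 zmax=20.8 n=645
[404, 376, 36, 29, 464] c=(685.2,73.8) w=36.0 h=6.9 ang=26.2 z=51.1 zmax=53.7 n=190
rot [-0.    -0.     0.002] d [-0.0018 -0.0003  0.2013] t 1.27 q [ 0.45  0.15 -0.19  1.23  0.    1.44] pos [0.401  0.1931 0.2013]
```

View pics/w1.png

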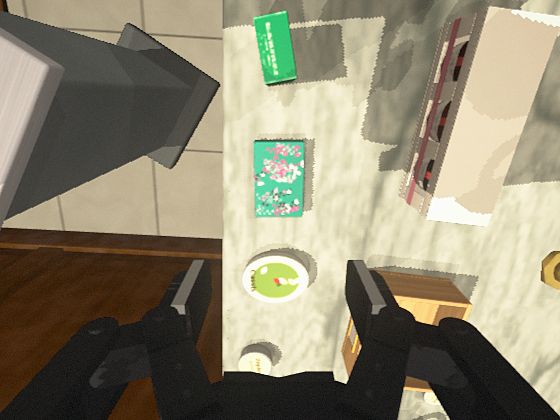

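The wrist view shows the packet at (278,178) and the fingertips at about (195,265) and (355,265). The depth image can give the fingertip height at this opening.

```bash
python3 - <<'E'
from h import *
s=dict(np.load("w1.npz"));P=cloud(s["d"],s); o=get_obs()
m=(s["d"]>0)&(s["d"]<.19); m[:230]=0
print("tips rel TCP z", np.round(np.percentile(P[m][:,2],[0,1,3,10])-o["eef_pos"][2],4))
R=Ro.from_quat(o["tool_rot"])
q=R.inv().apply(P[m]-o["eef_pos"]); 
k=q[:,2]>-.03; print(np.round([q[k].min(0),q[k].max(0)],3))
for lo in np.arange(-.07,.01,.005):
  k=(q[:,2]>lo)&(q[:,2]<lo+.005)&(q[:,1]>0)
  if k.sum()>3: print(round(lo,3),k.sum(),np.round([q[k].min(0)[:2],q[k].max(0)[:2]],3).tolist())
go(.4025,.1915,-.002,33.2)
E
```

```text
tips rel TCP z [0.0053 0.0137 0.0214 0.0419]
[[-0.012 -0.046 -0.03 ]
 [ 0.012  0.048 -0.005]]
-0.07 1419 [[-0.012, 0.025], [0.018, 0.067]]
-0.065 2666 [[-0.013, 0.03], [0.014, 0.066]]
-0.06 1785 [[-0.012, 0.03], [0.015, 0.066]]
-0.055 785 [[0.006, 0.033], [0.015, 0.066]]
-0.05 237 [[0.001, 0.035], [0.014, 0.057]]
-0.045 509 [[-0.01, 0.034], [0.012, 0.041]]
-0.04 373 [[-0.011, 0.034], [0.012, 0.048]]
-0.035 374 [[-0.011, 0.034], [0.012, 0.048]]
-0.03 328 [[-0.011, 0.034], [0.012, 0.048]]
-0.025 298 [[-0.012, 0.034], [0.012, 0.048]]
-0.02 270 [[-0.012, 0.034], [0.012, 0.048]]
-0.015 195 [[-0.011, 0.034], [0.012, 0.047]]
-0.01 64 [[-0.011, 0.034], [0.011, 0.038]]
rot [-0.    -0.     0.002] d [-0.0022  0.0004  0.2033] t 1.27 q [ 0.45  0.15 -0.19  1.23  0.    1.44] pos [0.401  0.1931 0.2013]
```

Converted, 0.2 m / 0.8 = 0.25, 0.17 m / 0.8 = 0.2125.

Request:
{"fn": "inch_along", "kwargs": {"rows": [{"d":[-0.0025, 0, 0.075], "jaw":0.066}, {"d":[-0.0025, 0, 0.15], "jaw":0.066}, {"d":[-0.0025, 0, 0.2125], "jaw":0.066}, {"d":[-0.0025, 0, 0.25], "jaw":0.066}, {"d":[-0.0025, 0, 0.25], "jaw":0.066}, {"d":[-0.0025, 0, 0.25], "jaw":0.04}, {"d":[-0.0025, 0, 0.25], "jaw":0.04}, {"d":[-0.0025, 0, 0.25], "jaw":0.04}, {"d":[-0.0025, 0, 0.25], "jaw":0.04}]}}

```text
clock: 2.4
eef_pos: [0.4039, 0.1912, 0.0026]
tool_rot: [0.476, 0.88, 0.001, 0.001]
ft_force: [-1.3, 1.3, 7.1]
grip_width: 0.0505
grasp_force: 63.7
```

```bash
python3 - <<'E'
from h import *
go(.6272,.1162,.15,-64.4)
E
```

```text
rot [ 0.002 -0.003  1.703] d [-0.185   0.1463 -0.1469] t 2.4 q [ 0.44  0.38 -0.48  0.71  0.    1.43] pos [0.4039 0.1912 0.0026]
```

Converted, -0.185 m / 0.8 = -0.2313, 0.02 m / 0.8 = 0.025, 1.62 rad / 3.1416 = 0.5157.

Request:
{"fn": "inch_along", "kwargs": {"rows": [{"d":[0, 0, -0.075], "jaw":0.04}, {"rotvec":[0, 0, 0.0573], "d":[0, 0, -0.15], "jaw":0.04}, {"rotvec":[0, 0, 0.1146], "d":[-0.0375, 0.025, -0.1838], "jaw":0.04}, {"rotvec":[0, 0, 0.1719], "d":[-0.1, 0.075, -0.1838], "jaw":0.04}, {"rotvec":[0, 0, 0.2292], "d":[-0.1625, 0.125, -0.1838], "jaw":0.04}, {"rotvec":[0, 0, 0.2865], "d":[-0.2313, 0.1825, -0.1838], "jaw":0.04}, {"rotvec":[0, 0, 0.3438], "d":[-0.2313, 0.1825, -0.1838], "jaw":0.04}, {"rotvec":[0, 0, 0.4011], "d":[-0.2313, 0.1825, -0.1838], "jaw":0.04}, {"rotvec":[0, 0, 0.4584], "d":[-0.2313, 0.1825, -0.1838], "jaw":0.04}, {"rotvec":[0, 0, 0.5157], "d":[-0.2313, 0.1825, -0.1838], "jaw":0.04}]}}

```text
clock: 3.65
eef_pos: [0.626, 0.1152, 0.1479]
tool_rot: [0.966, 0.259, -0.0, -0.0]
ft_force: [0.5, 0.2, -0.4]
grip_width: 0.0505
grasp_force: 63.1
```

```bash
python3 - <<'E'
from h import *
p,d,c=snap("wrist"); cv2.imwrite("pics/w2.png",p[:,:,::-1]); np.savez("w2.npz",p=p,d=d,**c)
P=cloud(d,c)
m=((d>0)&(P[...,2]>.042)&(P[...,2]<.06)).astype(np.uint8)
k,l,st,_=cv2.connectedComponentsWithStats(m,connectivity=4)
for i in range(1,k):
    if st[i,4]>300: print(st[i].tolist(),rect(P,l==i))
go(.6274,.1164,.0085,-64.4)
E
```

```text
[198, 123, 175, 144, 3762] c=(630.5,116.0) w=109.9 h=130.1 ang=25.4 z=51.4 zmax=54.4 n=3762
[535, 148, 25, 63, 903] c=(747.6,-57.2) w=51.1 h=11.3 ang=49.2 z=51.3 zmax=60.0 n=903
[0, 150, 85, 82, 1422] c=(562.1,278.3) w=80.9 h=41.3 ang=69.8 z=51.2 zmax=60.0 n=1422
rot [-0.     0.001  0.073] d [ 0.0019 -0.0003  0.1395] t 3.7 q [ 0.18  0.56  0.26  1.27 -0.    2.8 ] pos [0.626  0.1152 0.148 ]
```

View pics/w2.png

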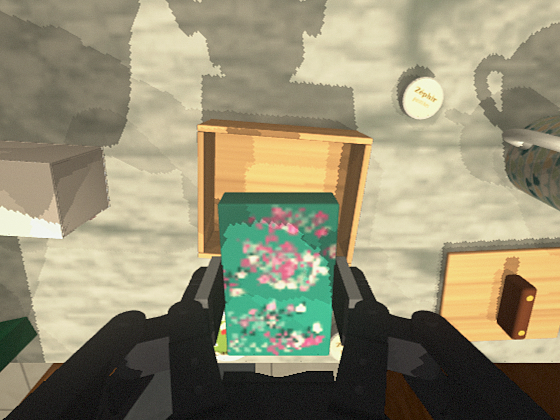

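The packet is held at (278,275) over the box, which spans (198–373, 123–265), and it is aligned with the box. I'll lower it.

Converted, 0.14 m / 0.8 = 0.175, 0.003 m / 0.8 = 0.0038, 0.073 rad / 3.1416 = 0.0232.

Request:
{"fn": "inch_along", "kwargs": {"rows": [{"rotvec":[0, 0, 0.0232], "d":[0.0038, 0, 0.0375], "jaw":0.04}, {"rotvec":[0, 0, 0.0232], "d":[0.0038, 0, 0.0875], "jaw":0.04}, {"rotvec":[0, 0, 0.0232], "d":[0.0038, 0, 0.125], "jaw":0.04}, {"rotvec":[0, 0, 0.0232], "d":[0.0038, 0, 0.1563], "jaw":0.04}, {"rotvec":[0, 0, 0.0232], "d":[0.0038, 0, 0.1688], "jaw":0.04}, {"rotvec":[0, 0, 0.0232], "d":[0.0038, 0, 0.175], "jaw":0.04}, {"rotvec":[0, 0, 0.0232], "d":[0.0038, 0, 0.175], "jaw":0.04}, {"rotvec":[0, 0, 0.0232], "d":[0.0038, 0, 0.175], "jaw":0.04}]}}

```text
clock: 4.7
eef_pos: [0.6297, 0.1172, 0.0096]
tool_rot: [0.974, 0.227, 0.001, 0.0]
ft_force: [-0.1, 0.1, -0.4]
grip_width: 0.0502
grasp_force: 63.1
```

```bash
python3 - <<'E'
from h import *
go(.6285,.1163,.0085,-64.4)
E
```

```text
rot [ 0.001 -0.002  0.01 ] d [-0.0015  0.0003  0.0011] t 4.7 q [ 0.18  0.68  0.09  0.98 -0.    2.87] pos [0.6297 0.1172 0.0096]
```

Converted, -0.16 m / 0.8 = -0.2, -0.11 m / 0.8 = -0.1375.

Request:
{"fn": "inch_along", "kwargs": {"rows": [{"d":[-0.0013, 0, 0.0013], "jaw":0.04}, {"d":[-0.0013, 0, 0.0025], "jaw":0.04}, {"d":[-0.0013, 0, 0.0025], "jaw":0.066}, {"d":[-0.0013, 0, 0.0025], "jaw":0.066}, {"d":[-0.0013, 0, 0.0025], "jaw":0.066}, {"d":[-0.0013, 0, -0.0625], "jaw":0.066}, {"d":[-0.0013, 0, -0.1375], "jaw":0.066}, {"d":[-0.0013, 0, -0.2], "jaw":0.066}, {"d":[-0.0013, 0, -0.2], "jaw":0.066}]}}

```text
clock: 5.82
eef_pos: [0.6312, 0.1172, 0.1744]
tool_rot: [0.974, 0.226, 0.006, 0.0]
ft_force: [-0.8, -0.4, -0.9]
grip_width: 0.0662
grasp_force: 0.0
```

```bash
python3 - <<'E'
from h import *
p,d,c=snap("top"); cv2.imwrite("pics/t1.png",cv2.resize(p[120:280,170:410,::-1],None,fx=3,fy=3)); 
P=cloud(d,c); hsv=cv2.cvtColor(p,cv2.COLOR_RGB2HSV)
m=(d>0)&(P[...,2]>.007)&(P[...,2]<.03)&(np.hypot(P[...,0]-.513,P[...,1]+.035)<.04); print("tin",rect(P,m&(P[...,2]>.014)))
m=(d>0)&(P[...,2]>.012)&(P[...,2]<.035)&(np.hypot(P[...,0]-.628,P[...,1]-.116)<.045); print("in box",rect(P,m))
go(.513,-.036,.15,-64.4)
E
```

```text
  return _methods._mean(a, axis=axis, dtype=dtype,
  ret = ret.dtype.type(ret / rcount)
Traceback (most recent call last):
  File "h.py", line 10, in rect
    return f"c=({cx:.1f},{cy:.1f}) w={w:.1f} h={h:.1f} ang={a:.1f} z={np.median(P[m][:,2])*1000:.1f} zmax={P[m][:,2].max()*1000:.1f} n={m.sum()}"
                                                                                                           ~~~~~~~~~~~~~^^
ValueError: zero-size array to reduction operation maximum which has no identity
```

```bash
python3 - <<'E'
from h import *
go(.513,-.036,.15,-64.4)
E
```

```text
rot [ 0.002 -0.005  0.01 ] d [-0.1721  0.0858  0.0202] t 5.88 q [ 0.18  0.55  0.3   1.32 -0.    2.87] pos [0.6295 0.1169 0.171 ]
```

Converted, -0.172 m / 0.8 = -0.215, 0.086 m / 0.8 = 0.1075, 0.01 rad / 3.1416 = 0.0032.

Request:
{"fn": "inch_along", "kwargs": {"rows": [{"rotvec":[0, 0, 0.0032], "d":[-0.215, 0.1075, 0.025], "jaw":0.066}, {"rotvec":[0, 0, 0.0032], "d":[-0.215, 0.1075, 0.025], "jaw":0.066}, {"rotvec":[0, 0, 0.0032], "d":[-0.215, 0.1075, 0.025], "jaw":0.066}, {"rotvec":[0, 0, 0.0032], "d":[-0.215, 0.1075, 0.025], "jaw":0.066}, {"rotvec":[0, 0, 0.0032], "d":[-0.215, 0.1075, 0.025], "jaw":0.066}, {"rotvec":[0, 0, 0.0032], "d":[-0.215, 0.1075, 0.025], "jaw":0.066}]}}

```text
clock: 6.62
eef_pos: [0.5124, -0.0355, 0.148]
tool_rot: [0.975, 0.222, 0.0, -0.0]
ft_force: [0.2, 0.4, 0.0]
grip_width: 0.0662
grasp_force: 0.0
```

```bash
python3 - <<'E'
from h import *
p,d,c=snap("wrist"); cv2.imwrite("pics/w3.png",p[:,:,::-1]); np.savez("w3.npz",p=p,d=d,**c)
P=cloud(d,c); 
m=(d>0)&(P[...,2]>.014)&(P[...,2]<.03)&(np.hypot(P[...,0]-.513,P[...,1]+.035)<.04); print("tin",rect(P,m))
xy=P[m][:,:2].astype(np.float32); print(cv2.minEnclosingCircle(xy))
m=(d>0)&(P[...,2]>.012)&(P[...,2]<.035)&(np.hypot(P[...,0]-.628,P[...,1]-.116)<.045); print("in box",rect(P,m) if m.any() else 0)
m=(d>0)&(P[...,2]>.012)&(P[...,2]<.035)&(np.hypot(P[...,0]-.743,P[...,1]-.053)<.03); print("small",rect(P,m) if m.any() else 0)
p,d,c=snap("top");P=cloud(d,c)
m=(d>0)&(P[...,2]>.012)&(P[...,2]<.035)&(np.hypot(P[...,0]-.628,P[...,1]-.116)<.045); print("in box",rect(P,m) if m.any() else 0)
cv2.imwrite("pics/t2.png",cv2.resize(p[120:280,170:410,::-1],None,fx=3,fy=3))
go(.513,-.036,.002,-64.4)
E
```

```text
tin c=(516.0,-35.8) w=44.4 h=44.0 ang=13.9 z=18.4 zmax=20.6 n=1890
((0.5159683227539062, -0.0360308513045311), 0.02259819768369198)
in box c=(600.8,103.0) w=21.9 h=53.0 ang=28.1 z=22.7 zmax=25.9 n=2335
small 0
in box c=(628.8,113.4) w=82.8 h=62.6 ang=25.7 z=24.1 zmax=31.0 n=578
rot [ 0.    -0.     0.002] d [0.0002 0.0008 0.1461] t 6.72 q [-0.07  0.32 -0.11  1.14  0.    2.62] pos [ 0.5124 -0.0354  0.1481]
```

View pics/t2.png

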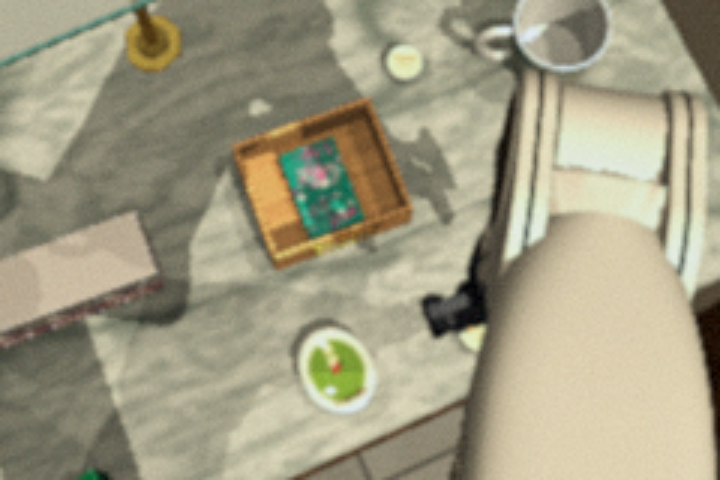

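View pics/w3.png

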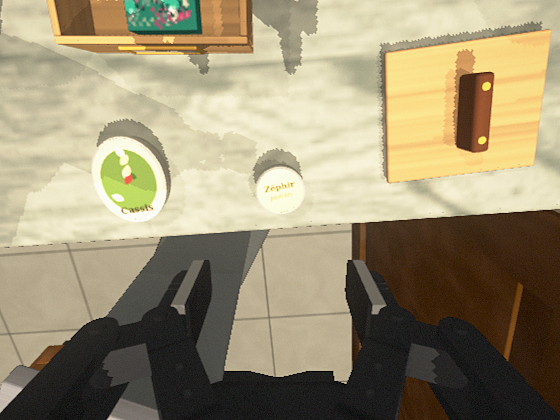

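The packet lies flat in the box, centred at about (320,187) in the enlarged crop. In the wrist view the round tin "Zephir" is at (280,190).

Converted, 0.144 m / 0.8 = 0.18, 0.135 m / 0.8 = 0.1688.

Request:
{"fn": "inch_along", "kwargs": {"rows": [{"d":[0.0013, 0.0013, 0.0625], "jaw":0.066}, {"d":[0.0013, 0.0013, 0.125], "jaw":0.066}, {"d":[0.0013, 0.0013, 0.1688], "jaw":0.066}, {"d":[0.0013, 0.0013, 0.18], "jaw":0.066}, {"d":[0.0013, 0.0013, 0.18], "jaw":0.066}, {"d":[0.0013, 0.0013, 0.18], "jaw":0.035}, {"d":[0.0013, 0.0013, 0.18], "jaw":0.035}, {"d":[0.0013, 0.0013, 0.18], "jaw":0.035}, {"d":[0.0013, 0.0013, 0.18], "jaw":0.035}]}}

```text
clock: 7.85
eef_pos: [0.5147, -0.0369, 0.0066]
tool_rot: [0.975, 0.222, 0.002, 0.0]
ft_force: [-1.2, 1.3, 6.5]
grip_width: 0.0418
grasp_force: 60.1
```

```bash
python3 - <<'E'
from h import *
p,d,c=snap("top");P=cloud(d,c); hsv=cv2.cvtColor(p,cv2.COLOR_RGB2HSV)
m=cv2.inRange(hsv,(70,80,20),(100,255,255)); m[:145]=0;m[215:]=0;m[:,:245]=0;m[:,310:]=0
m=cv2.morphologyEx(m,cv2.MORPH_CLOSE,np.ones((5,5)))
(cx,cy),wh,a=cv2.minAreaRect(cv2.findNonZero(m)); ray=c["R"].T@np.array([(cx-c["mtx"][0,2])/c["mtx"][0,0],(cy-c["mtx"][1,2])/c["mtx"][1,1],1]); C=-c["R"].T@c["t"]
print("packet px",cx,cy,wh,a,"->",C+ray*(.023-C[2])/ray[2])
g=(d>0)&(abs(P[...,2]-.024)<.006)&(m>0); print(rect(P,g))
go(.629,.116,.15,-64.4)
E
```

```text
packet px 276.6781005859375 182.3082275390625 (28.675079345703125, 18.843624114990234) 69.44395446777344 -> [0.62553892 0.11686273 0.023     ]
c=(625.9,117.3) w=79.5 h=50.6 ang=26.1 z=24.2 zmax=29.7 n=415
rot [ 0.002 -0.004  0.   ] d [ 0.1697 -0.0882 -0.1429] t 7.9 q [-0.07  0.48 -0.29  0.8   0.    2.62] pos [ 0.5147 -0.0369  0.0066]
```

Converted, 0.168 m / 0.8 = 0.21, -0.145 m / 0.8 = -0.1813.

Request:
{"fn": "inch_along", "kwargs": {"rows": [{"d":[0, 0, -0.0625], "jaw":0.035}, {"d":[0, 0, -0.1375], "jaw":0.035}, {"d":[0.05, -0.025, -0.1813], "jaw":0.035}, {"d":[0.1125, -0.0563, -0.1813], "jaw":0.035}, {"d":[0.175, -0.0875, -0.1813], "jaw":0.035}, {"d":[0.21, -0.11, -0.1813], "jaw":0.035}, {"d":[0.21, -0.11, -0.1813], "jaw":0.035}, {"d":[0.21, -0.11, -0.1813], "jaw":0.035}]}}

```text
clock: 8.9
eef_pos: [0.6259, 0.1146, 0.1496]
tool_rot: [0.975, 0.222, -0.0, 0.0]
ft_force: [0.4, 0.1, -0.0]
grip_width: 0.0417
grasp_force: 60.8
```

```bash
python3 - <<'E'
from h import *
p,d,c=snap("wrist"); cv2.imwrite("pics/w4.png",p[:,:,::-1])
go(.6265,.1165,.031,-64.4)
E
```

```text
rot [ 0.     0.    -0.001] d [ 0.0017 -0.0018  0.1186] t 8.95 q [ 0.18  0.55  0.26  1.28 -0.    2.88] pos [0.6257 0.1141 0.1496]
```

View pics/w4.png

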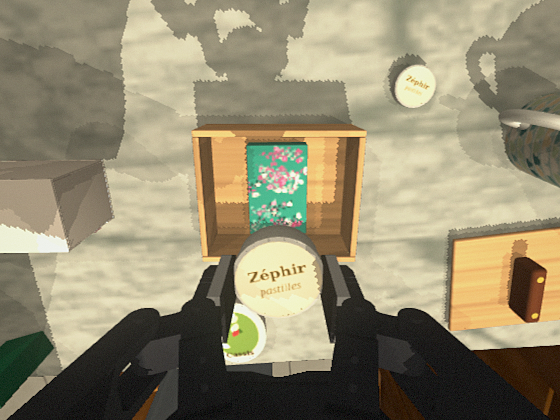

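The tin is held level at (278,275) and lines up with the packet in the box.

Converted, 0.12 m / 0.8 = 0.15, 0.118 m / 0.8 = 0.1475.

Request:
{"fn": "inch_along", "kwargs": {"rows": [{"d":[0.0021, -0.0019, 0.0625], "jaw":0.035}, {"d":[0.0021, -0.0019, 0.1125], "jaw":0.035}, {"d":[0.0021, -0.0019, 0.1375], "jaw":0.035}, {"d":[0.0021, -0.0019, 0.1475], "jaw":0.035}, {"d":[0.0021, -0.0019, 0.15], "jaw":0.035}, {"d":[0.0021, -0.0019, 0.15], "jaw":0.035}, {"d":[0.0021, -0.0019, 0.15], "jaw":0.035}]}}

```text
clock: 9.82
eef_pos: [0.628, 0.1172, 0.0305]
tool_rot: [0.975, 0.221, 0.001, 0.0]
ft_force: [-0.2, 0.2, -0.2]
grip_width: 0.0417
grasp_force: 60.9
```

```bash
python3 - <<'E'
from h import *
go(.6265,.1165,.0296,-64.4)
E
```

```text
rot [ 0.001 -0.002 -0.   ] d [-0.0017 -0.      0.0009] t 9.82 q [0.18 0.65 0.1  1.02 0.   2.88] pos [0.628  0.1172 0.0305]
```

Converted, -0.001 m / 0.8 = -0.0013.

Request:
{"fn": "inch_along", "kwargs": {"rows": [{"d":[-0.0013, 0, 0.0013], "jaw":0.035}, {"d":[-0.0013, 0, 0.0013], "jaw":0.035}]}}

```text
clock: 10.07
eef_pos: [0.6274, 0.117, 0.0296]
tool_rot: [0.975, 0.222, 0.001, 0.0]
ft_force: [1.1, 0.5, 4.6]
grip_width: 0.0415
grasp_force: 61.3
```

Request:
{"fn": "inch_along", "kwargs": {"rows": [{"d":[0, 0, 0.0013], "jaw":0.035}, {"d":[0, 0, 0.0013], "jaw":0.06}, {"d":[0, 0, 0.0013], "jaw":0.06}, {"d":[0, 0, 0.0013], "jaw":0.06}, {"d":[0, 0, -0.075], "jaw":0.05}, {"d":[0, 0, -0.1375], "jaw":0.05}, {"d":[0, 0, -0.15], "jaw":0.05}]}}

```text
clock: 10.95
eef_pos: [0.6288, 0.1172, 0.1529]
tool_rot: [0.975, 0.222, 0.004, 0.0]
ft_force: [-0.3, 0.1, -0.0]
grip_width: 0.0496
grasp_force: 0.0
```

```bash
python3 - <<'E'
from h import *
go(.6405,-.1455,.15,-57)
E
```

```text
rot [ 0.003 -0.008 -0.129] d [-0.103   0.2419  0.0027] t 10.95 q [ 0.18  0.55  0.27  1.28 -0.    2.88] pos [0.6288 0.1172 0.1529]
```

Converted, 0.242 m / 0.8 = 0.3025, -0.103 m / 0.8 = -0.1288, -0.129 rad / 3.1416 = -0.0411.

Request:
{"fn": "inch_along", "kwargs": {"rows": [{"rotvec":[0, 0, -0.0191], "d":[-0.1288, 0.3025, 0.0038], "jaw":0.05}, {"rotvec":[0, 0, -0.0411], "d":[-0.1288, 0.3025, 0.0038], "jaw":0.05}, {"rotvec":[0, 0, -0.0411], "d":[-0.1288, 0.3025, 0.0038], "jaw":0.05}, {"rotvec":[0, 0, -0.0411], "d":[-0.1288, 0.3025, 0.0038], "jaw":0.05}, {"rotvec":[0, 0, -0.0411], "d":[-0.1288, 0.3025, 0.0038], "jaw":0.05}, {"rotvec":[0, 0, -0.0411], "d":[-0.1288, 0.3025, 0.0038], "jaw":0.05}, {"rotvec":[0, 0, -0.0411], "d":[-0.1288, 0.3025, 0.0038], "jaw":0.05}]}}

```text
clock: 11.82
eef_pos: [0.6377, -0.1443, 0.1447]
tool_rot: [0.959, 0.285, -0.0, -0.001]
ft_force: [0.5, 0.2, 0.5]
grip_width: 0.0497
grasp_force: 0.0
```

```bash
python3 - <<'E'
from h import *
p,d,c=snap("top");P=cloud(d,c); 
b=(d>0)&(np.hypot(P[...,0]-.628,P[...,1]-.117)<.1); print("rim",rect(P,b&(P[...,2]>.048)&(P[...,2]<.06)))
t=b&(P[...,2]>.037)&(P[...,2]<.048)&(np.hypot(P[...,0]-.628,P[...,1]-.117)<.04); print("tin",rect(P,t))
cv2.imwrite("pics/t3.png",cv2.resize(p[140:220,230:330,::-1],None,fx=6,fy=6,interpolation=2))
p,d,c=snap("wrist");P=cloud(d,c); cv2.imwrite("pics/w5.png",p[:,:,::-1])
m=(d>0)&(P[...,2]>.006)&(P[...,2]<.02)&(np.hypot(P[...,0]-.64,P[...,1]+.146)<.09); print("lid",rect(P,m))
m=(d>0)&(P[...,2]>.032)&(P[...,2]<.045)&(np.hypot(P[...,0]-.64,P[...,1]+.146)<.07); print("bar",rect(P,m))
go(.6405,-.1455,.014,-57)
E
```

```text
rim c=(628.5,117.5) w=111.7 h=130.3 ang=25.4 z=53.0 zmax=58.4 n=369
tin c=(626.3,118.6) w=42.3 h=43.9 ang=48.1 z=42.5 zmax=47.9 n=217
lid c=(644.7,-146.6) w=109.4 h=130.5 ang=33.2 z=10.9 zmax=19.6 n=15548
bar c=(644.9,-146.6) w=58.9 h=13.5 ang=33.1 z=37.7 zmax=40.3 n=1140
rot [-0.001  0.     0.003] d [0.0013 0.0027 0.1312] t 11.93 q [-0.22  0.59  0.32  1.29  0.    2.34] pos [ 0.638  -0.144   0.1452]
```

View pics/t3.png

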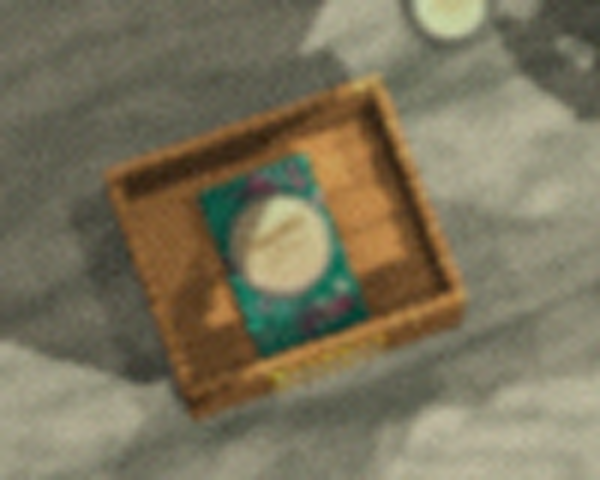

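View pics/w5.png

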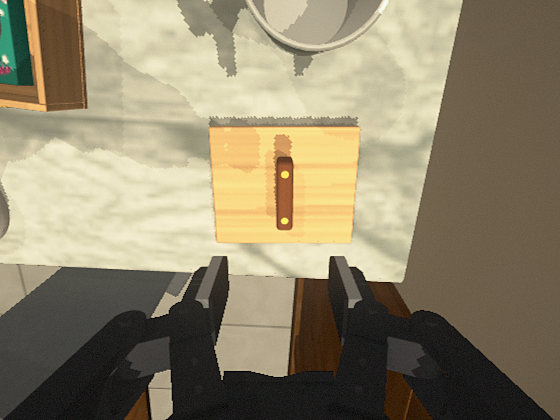

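The top view shows the tin centred on the packet in the box. The wrist view shows the lid's dark handle at (285,193), lined up with the gripper.

Converted, 0.128 m / 0.8 = 0.16, 0.12 m / 0.8 = 0.15.

Request:
{"fn": "inch_along", "kwargs": {"rows": [{"d":[0.0025, 0.0044, 0.0625], "jaw":0.05}, {"d":[0.0025, 0.0044, 0.1125], "jaw":0.05}, {"d":[0.0025, 0.0044, 0.15], "jaw":0.05}, {"d":[0.0025, 0.0044, 0.16], "jaw":0.05}, {"d":[0.0025, 0.0044, 0.16], "jaw":0.05}, {"d":[0.0025, 0.0044, 0.16], "jaw":0.005}, {"d":[0.0025, 0.0044, 0.16], "jaw":0.005}, {"d":[0.0025, 0.0044, 0.16], "jaw":0.005}, {"d":[0.0025, 0.0044, 0.16], "jaw":0.005}, {"d":[0.0025, 0.0044, 0.16], "jaw":0.005}]}}

```text
clock: 13.18
eef_pos: [0.6428, -0.1482, 0.0193]
tool_rot: [0.959, 0.284, 0.002, 0.001]
ft_force: [0.3, -0.1, 6.1]
grip_width: 0.0123
grasp_force: 62.5
```

```bash
python3 - <<'E'
from h import *
go(.6418,-.1459,.15,-57)
E
```

```text
rot [ 0.002 -0.003 -0.   ] d [ 0.0007 -0.0022 -0.1307] t 13.18 q [-0.23  0.7   0.16  1.03  0.    2.34] pos [ 0.6428 -0.1482  0.0193]
```

Converted, -0.1 m / 0.8 = -0.125, -0.06 m / 0.8 = -0.075.

Request:
{"fn": "inch_along", "kwargs": {"rows": [{"d":[0, 0, -0.025], "jaw":0.005}, {"d":[0, 0, -0.075], "jaw":0.005}, {"d":[0, 0, -0.125], "jaw":0.005}, {"d":[0, 0, -0.125], "jaw":0.005}, {"d":[0, 0, -0.125], "jaw":0.005}]}}

```text
clock: 13.8
eef_pos: [0.6408, -0.1479, 0.1164]
tool_rot: [0.959, 0.284, -0.001, -0.0]
ft_force: [-0.2, -0.2, -2.2]
grip_width: 0.0127
grasp_force: 61.5
```

```bash
python3 - <<'E'
from h import *
p,d,c=snap("wrist");o=get_obs();P=cloud(d,c); R=Ro.from_quat(o["tool_rot"]); Q=R.inv().apply((P-o["eef_pos"]).reshape(-1,3)).reshape(P.shape)
m=(d>0)&(np.abs(Q[...,2]-.008)<.02)&(abs(Q[...,0])<.08)&(abs(Q[...,1])<.08)
hsv=cv2.cvtColor(p,cv2.COLOR_RGB2HSV); w=m&(hsv[...,1]>70)&(hsv[...,2]>120)
A=np.c_[Q[w][:,:2],np.ones(w.sum())]; co=np.linalg.lstsq(A,Q[w][:,2],rcond=None)[0]; print("plane z=ax+by+c tool",co)
r=cv2.minAreaRect((Q[w][:,:2]*1000).astype(np.float32)); print("lid in tool mm",r, w.sum())
go(.6284,.1163,.13,-64.4)
cv2.imwrite("pics/w6.png",p[:,:,::-1])
E
```

```text
plane z=ax+by+c tool [0.00464952 0.00063713 0.00862788]
lid in tool mm ((2.1357650756835938, 0.33509063720703125), (130.15634155273438, 110.18053436279297), 89.81768035888672) 31838
rot [-0.002  0.003  0.129] d [ 0.1338 -0.2279 -0.0143] t 13.85 q [-0.23  0.62  0.28  1.24 -0.    2.34] pos [ 0.6402 -0.1477  0.1155]
```

View pics/w6.png

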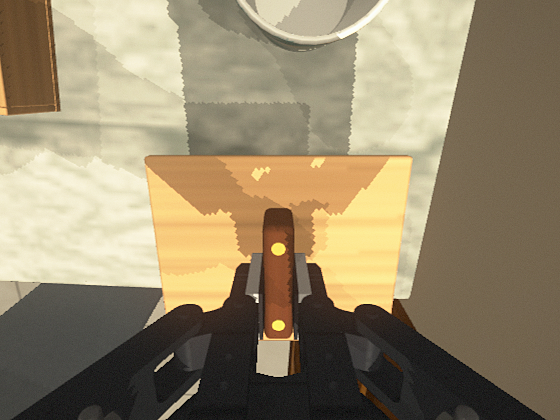

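The lid hangs level in the gripper, with its handle at (278,290). The tool-frame fit gives an offset of about 2 mm along x and no tilt.

Converted, -0.227 m / 0.8 = -0.2838, -0.2 m / 0.8 = -0.25, 0.132 rad / 3.1416 = 0.042.

Request:
{"fn": "inch_along", "kwargs": {"rows": [{"rotvec":[0, 0, 0.0191], "d":[0.0375, -0.0625, -0.0175], "jaw":0.005}, {"rotvec":[0, 0, 0.042], "d":[0.075, -0.125, -0.0175], "jaw":0.005}, {"rotvec":[0, 0, 0.042], "d":[0.1125, -0.1875, -0.0175], "jaw":0.005}, {"rotvec":[0, 0, 0.042], "d":[0.1438, -0.25, -0.0175], "jaw":0.005}, {"rotvec":[0, 0, 0.042], "d":[0.1675, -0.2838, -0.0175], "jaw":0.005}, {"rotvec":[0, 0, 0.042], "d":[0.1675, -0.2838, -0.0175], "jaw":0.005}, {"rotvec":[0, 0, 0.042], "d":[0.1675, -0.2838, -0.0175], "jaw":0.005}, {"rotvec":[0, 0, 0.042], "d":[0.1675, -0.2838, -0.0175], "jaw":0.005}]}}

```text
clock: 14.85
eef_pos: [0.63, 0.1141, 0.1305]
tool_rot: [0.976, 0.219, -0.001, 0.0]
ft_force: [0.4, -0.3, -0.9]
grip_width: 0.0126
grasp_force: 61.5
```

```bash
python3 - <<'E'
from h import *
go(.6285,.1158,.08,-64.55)
E
```

```text
rot [-0.     0.002 -0.002] d [-0.0005 -0.0022  0.0505] t 14.85 q [ 0.18  0.57  0.24  1.24 -0.    2.88] pos [0.63   0.1141 0.1305]
```

Converted, 0.05 m / 0.8 = 0.0625, 0.04 m / 0.8 = 0.05.

Request:
{"fn": "inch_along", "kwargs": {"rows": [{"d":[-0.0006, -0.0025, 0.025], "jaw":0.005}, {"d":[-0.0006, -0.0025, 0.05], "jaw":0.005}, {"d":[-0.0006, -0.0025, 0.0625], "jaw":0.005}, {"d":[-0.0006, -0.0025, 0.0625], "jaw":0.005}, {"d":[-0.0006, -0.0025, 0.0625], "jaw":0.005}]}}

```text
clock: 15.48
eef_pos: [0.6297, 0.1168, 0.0822]
tool_rot: [0.976, 0.22, 0.001, 0.0]
ft_force: [0.3, -0.4, -0.5]
grip_width: 0.013
grasp_force: 61.5
```

```bash
python3 - <<'E'
from h import *
go(.6285,.1158,.0685,-64.55)
E
```

```text
rot [ 0.    -0.001 -0.001] d [-0.0015  0.0004  0.0137] t 15.47 q [ 0.18  0.61  0.17  1.13 -0.    2.88] pos [0.6297 0.1168 0.0822]
```

The manual's scale: shifts go in shares of 0.8 m and turns go in shares of pi rad. Converting my numbers, 0.014 m / 0.8 = 0.0175, 0.012 m / 0.8 = 0.015.

Request:
{"fn": "inch_along", "kwargs": {"rows": [{"d":[-0.0013, 0, 0.0075], "jaw":0.005}, {"d":[-0.0013, 0, 0.015], "jaw":0.005}, {"d":[-0.0013, 0, 0.0175], "jaw":0.005}, {"d":[-0.0013, 0, 0.0175], "jaw":0.005}]}}

```text
clock: 15.98
eef_pos: [0.6279, 0.1167, 0.067]
tool_rot: [0.975, 0.22, -0.0, 0.0]
ft_force: [0.2, 0.1, -1.5]
grip_width: 0.0124
grasp_force: 61.5
```

```bash
python3 - <<'E'
from h import *
go(.6285,.1158,.066,-64.55)
E
```

```text
rot [-0.     0.001 -0.   ] d [0.0002 0.001  0.001 ] t 15.97 q [ 0.18  0.62  0.15  1.1  -0.    2.88] pos [0.6279 0.1167 0.067 ]
```

The TCP is at 0.067 with no contact force, so the plug is inside the opening. I'll seat the lid and release it.

Converted, -0.11 m / 0.8 = -0.1375, -0.09 m / 0.8 = -0.1125.

Request:
{"fn": "inch_along", "kwargs": {"rows": [{"d":[0, 0.0006, 0.0013], "jaw":0.005}, {"d":[0, 0.0006, 0.0025], "jaw":0.005}, {"d":[0, 0.0006, 0.0025], "jaw":0.005}, {"d":[0, 0.0006, 0.0025], "jaw":0.03}, {"d":[0, 0.0006, 0.0025], "jaw":0.04}, {"d":[0, 0.0006, 0.0025], "jaw":0.04}, {"d":[0, 0.0006, -0.05], "jaw":0.04}, {"d":[0, 0.0006, -0.1125], "jaw":0.05}, {"d":[0, 0.0006, -0.1375], "jaw":0.05}]}}

```text
clock: 17.1
eef_pos: [0.63, 0.1165, 0.1811]
tool_rot: [0.975, 0.22, 0.003, 0.0]
ft_force: [0.9, -0.1, -0.1]
grip_width: 0.0499
grasp_force: 0.0
```

```bash
python3 - <<'E'
from h import *
go(.335,.2896,.18,43.7)
E
```

```text
rot [ 0.006 -0.002 -1.89 ] d [-0.1921 -0.283  -0.0004] t 17.1 q [ 0.18  0.54  0.32  1.35 -0.    2.88] pos [0.63   0.1165 0.1811]
```

Converted, -0.283 m / 0.8 = -0.3538, -0.18 m / 0.8 = -0.225, -0.72 rad / 3.1416 = -0.2292.

Request:
{"fn": "inch_along", "kwargs": {"rows": [{"rotvec":[0, 0, -0.0573], "d":[-0.0375, -0.0563, 0], "jaw":0.05}, {"rotvec":[0, 0, -0.1146], "d":[-0.075, -0.1125, 0], "jaw":0.05}, {"rotvec":[0, 0, -0.1719], "d":[-0.1125, -0.1688, 0], "jaw":0.05}, {"rotvec":[0, 0, -0.2292], "d":[-0.15, -0.225, 0], "jaw":0.05}, {"rotvec":[0, 0, -0.2865], "d":[-0.1875, -0.2813, 0], "jaw":0.05}, {"rotvec":[0, 0, -0.3438], "d":[-0.225, -0.3313, 0], "jaw":0.05}, {"rotvec":[0, 0, -0.4011], "d":[-0.24, -0.3538, 0], "jaw":0.05}, {"rotvec":[0, 0, -0.4584], "d":[-0.24, -0.3538, 0], "jaw":0.05}, {"rotvec":[0, 0, -0.5157], "d":[-0.24, -0.3538, 0], "jaw":0.05}, {"rotvec":[0, 0, -0.573], "d":[-0.24, -0.3538, 0], "jaw":0.05}]}}

```text
clock: 18.35
eef_pos: [0.3333, 0.2895, 0.1774]
tool_rot: [0.431, 0.902, 0.0, 0.0]
ft_force: [0.5, -0.3, 0.8]
grip_width: 0.0502
grasp_force: 0.0
```

```bash
python3 - <<'E'
from h import *
p,d,c=snap("wrist");P=cloud(d,c)
m=(d>0)&(P[...,2]>.068)&(P[...,2]<.085)&(np.hypot(P[...,0]-.335,P[...,1]-.29)<.05); print("carton",rect(P,m))
p,d,c=snap("top");P=cloud(d,c)
m=(d>0)&(P[...,2]>.055)&(P[...,2]<.072)&(np.hypot(P[...,0]-.628,P[...,1]-.117)<.1); print("lid on box",rect(P,m))
A=np.c_[P[m][:,:2],np.ones(m.sum())]; print("tilt",np.linalg.lstsq(A,P[m][:,2],rcond=None)[0][:2])
cv2.imwrite("pics/t4.png",cv2.resize(p[140:220,230:330,::-1],None,fx=6,fy=6,interpolation=2))
p,d,c=snap("scene");P=cloud(d,c)
m=(d>0)&(P[...,2]>.055)&(P[...,2]<.068)&(np.hypot(P[...,0]-.628,P[...,1]-.117)<.1); print("lid scene",rect(P,m))
A=np.c_[P[m][:,:2],np.ones(m.sum())]; print("tilt",np.linalg.lstsq(A,P[m][:,2],rcond=None)[0][:2])
cv2.imwrite("pics/s4.png",cv2.resize(p[140:240,120:360,::-1],None,fx=3,fy=3,interpolation=2))
go(.3345,.2896,.045,43.7)
E
```

```text
carton c=(336.3,290.0) w=25.9 h=48.5 ang=43.7 z=74.7 zmax=77.0 n=1815
lid on box c=(628.1,118.3) w=111.2 h=129.6 ang=25.5 z=59.2 zmax=70.6 n=1831
tilt [0.00048048 0.00064737]
lid scene c=(626.4,115.9) w=111.9 h=129.6 ang=25.1 z=56.7 zmax=67.9 n=1825
tilt [-0.00020698  0.00051584]
rot [ 0.     0.    -0.093] d [-0.0005  0.001   0.1323] t 18.5 q [ 0.71  0.16 -0.24  1.17  0.    1.62] pos [0.3334 0.2893 0.1773]
```

View pics/s4.png

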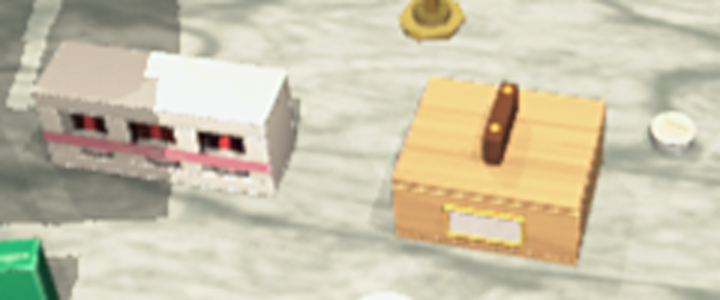

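The lid is fully seated and level on the box, at about (500,125) in the crop. Next is the carton.

Converted, 0.132 m / 0.8 = 0.165, 0.12 m / 0.8 = 0.15, -0.093 rad / 3.1416 = -0.0296.

Request:
{"fn": "inch_along", "kwargs": {"rows": [{"rotvec":[0, 0, -0.0296], "d":[-0.0006, 0.0013, 0.0625], "jaw":0.05}, {"rotvec":[0, 0, -0.0296], "d":[-0.0006, 0.0013, 0.1125], "jaw":0.05}, {"rotvec":[0, 0, -0.0296], "d":[-0.0006, 0.0013, 0.15], "jaw":0.05}, {"rotvec":[0, 0, -0.0296], "d":[-0.0006, 0.0013, 0.165], "jaw":0.05}, {"rotvec":[0, 0, -0.0296], "d":[-0.0006, 0.0013, 0.165], "jaw":0.05}, {"rotvec":[0, 0, -0.0296], "d":[-0.0006, 0.0013, 0.165], "jaw":0.01}, {"rotvec":[0, 0, -0.0296], "d":[-0.0006, 0.0013, 0.165], "jaw":0.01}, {"rotvec":[0, 0, -0.0296], "d":[-0.0006, 0.0013, 0.165], "jaw":0.01}, {"rotvec":[0, 0, -0.0296], "d":[-0.0006, 0.0013, 0.165], "jaw":0.01}]}}

```text
clock: 19.62
eef_pos: [0.3355, 0.2905, 0.0467]
tool_rot: [0.392, 0.92, 0.001, 0.001]
ft_force: [-0.8, 0.1, 6.6]
grip_width: 0.025
grasp_force: 59.6
```

```bash
python3 - <<'E'
from h import *
go(.5762,.2175,.17,25.8)
E
```

```text
rot [ 0.003 -0.     0.316] d [-0.2195  0.1233 -0.1229] t 19.62 q [ 0.71  0.31 -0.44  0.82  0.    1.52] pos [0.3355 0.2905 0.0467]
```

Converted, -0.22 m / 0.8 = -0.275, -0.14 m / 0.8 = -0.175, 0.31 rad / 3.1416 = 0.0987.

Request:
{"fn": "inch_along", "kwargs": {"rows": [{"d":[0, 0, -0.0625], "jaw":0.01}, {"d":[0, 0, -0.1375], "jaw":0.01}, {"rotvec":[0, 0, 0.0477], "d":[-0.05, 0.025, -0.1538], "jaw":0.01}, {"rotvec":[0, 0, 0.0987], "d":[-0.1125, 0.0625, -0.1538], "jaw":0.01}, {"rotvec":[0, 0, 0.1006], "d":[-0.175, 0.1, -0.1538], "jaw":0.01}, {"rotvec":[0, 0, 0.1006], "d":[-0.225, 0.125, -0.1538], "jaw":0.01}, {"rotvec":[0, 0, 0.1006], "d":[-0.275, 0.155, -0.1538], "jaw":0.01}, {"rotvec":[0, 0, 0.1006], "d":[-0.275, 0.155, -0.1538], "jaw":0.01}, {"rotvec":[0, 0, 0.1006], "d":[-0.275, 0.155, -0.1538], "jaw":0.01}]}}

```text
clock: 20.75
eef_pos: [0.5756, 0.2167, 0.1677]
tool_rot: [0.532, 0.847, -0.001, -0.001]
ft_force: [-0.5, -0.1, -0.2]
grip_width: 0.0251
grasp_force: 59.4
```

```bash
python3 - <<'E'
from h import *
p,d,c=snap("wrist"); cv2.imwrite("pics/w7.png",p[:,:,::-1]); P=cloud(d,c)
m=(d>0)&(P[...,2]>.065)&(P[...,2]<.082)&(np.hypot(P[...,0]-.515,P[...,1]-.337)<.12); print("gift",rect(P,m))
go(.577,.2175,.0475,25.8)
E
```

```text
gift c=(533.9,302.3) w=58.2 h=94.2 ang=26.5 z=72.4 zmax=75.0 n=12157
rot [-0.001 -0.     0.   ] d [-0.0004  0.0019  0.1206] t 20.8 q [0.36 0.5  0.22 1.29 0.   1.48] pos [0.5753 0.217  0.1681]
```

View pics/w7.png

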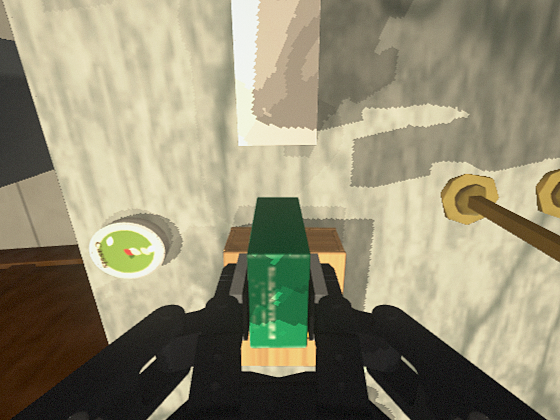

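The carton is held upright at (278,275), over the gap between the gift box (ending at row 145) and the wooden box. I'll lower it.

Converted, 0.121 m / 0.8 = 0.1513, 0.12 m / 0.8 = 0.15.

Request:
{"fn": "inch_along", "kwargs": {"rows": [{"d":[0, 0.0019, 0.0625], "jaw":0.01}, {"d":[0, 0.0019, 0.1063], "jaw":0.01}, {"d":[0, 0.0019, 0.1375], "jaw":0.01}, {"d":[0, 0.0019, 0.1475], "jaw":0.01}, {"d":[0, 0.0019, 0.1475], "jaw":0.01}, {"d":[0, 0.0019, 0.1475], "jaw":0.01}, {"d":[0, 0.0019, 0.15], "jaw":0.01}, {"d":[0, 0.0019, 0.1513], "jaw":0.01}]}}

```text
clock: 21.8
eef_pos: [0.5781, 0.2177, 0.0479]
tool_rot: [0.532, 0.847, 0.0, 0.0]
ft_force: [-0.1, -0.3, -1.4]
grip_width: 0.0247
grasp_force: 59.4
```

```bash
python3 - <<'E'
from h import *
go(.577,.2175,.0465,25.8)
E
```

```text
rot [ 0.001  0.    -0.   ] d [ 0.0003 -0.0011  0.0014] t 21.8 q [ 0.36  0.6   0.06  1.03 -0.    1.48] pos [0.5781 0.2177 0.0479]
```

Converted, 0.001 m / 0.8 = 0.0013.

Request:
{"fn": "inch_along", "kwargs": {"rows": [{"d":[0, 0, 0.0013], "jaw":0.01}, {"d":[0, 0, 0.0013], "jaw":0.01}]}}

```text
clock: 22.05
eef_pos: [0.5779, 0.2176, 0.0468]
tool_rot: [0.532, 0.847, 0.0, 0.0]
ft_force: [-1.1, -0.6, 3.0]
grip_width: 0.025
grasp_force: 59.8
```

Request:
{"fn": "inch_along", "kwargs": {"rows": [{"d":[0, 0, 0.0013], "jaw":0.01}, {"d":[0, 0, 0.0013], "jaw":0.01}]}}

```text
clock: 22.3
eef_pos: [0.5779, 0.2176, 0.0467]
tool_rot: [0.532, 0.847, 0.0, 0.0]
ft_force: [-3.0, -1.4, 7.3]
grip_width: 0.0254
grasp_force: 60.5
```

The carton is touching the table. I'll release it, rise, and back away.

Converted, -0.22 m / 0.8 = -0.275, -0.18 m / 0.8 = -0.225.

Request:
{"fn": "inch_along", "kwargs": {"rows": [{"jaw":0.035}, {"jaw":0.045}, {"jaw":0.05}, {"d":[0, 0, -0.0375], "jaw":0.05}, {"d":[0, 0, -0.1], "jaw":0.05}, {"d":[0, 0, -0.1625], "jaw":0.05}, {"d":[0.025, -0.075, -0.175], "jaw":0.05}, {"d":[0.05, -0.15, -0.175], "jaw":0.05}, {"d":[0.0625, -0.225, -0.175], "jaw":0.05}, {"d":[0.0625, -0.275, -0.175], "jaw":0.05}]}}

```text
clock: 23.55
eef_pos: [0.3549, 0.1662, 0.1851]
tool_rot: [0.531, 0.847, -0.0, -0.0]
ft_force: [0.9, 0.1, 0.8]
grip_width: 0.0499
grasp_force: 0.0
```

Request:
{"fn": "inch_along", "kwargs": {"rows": [{"jaw":0.05}, {"jaw":0.05}]}}

```text
clock: 23.8
eef_pos: [0.3589, 0.1674, 0.1858]
tool_rot: [0.532, 0.847, 0.001, 0.001]
ft_force: [0.8, -0.4, -0.7]
grip_width: 0.05
grasp_force: 0.0
```

```bash
python3 - <<'E'
from h import *
b=np.array([.6274,.1164]);a=np.radians(25.5);B=np.array([[np.cos(a),np.sin(a)],[-np.sin(a),np.cos(a)]])
for n in("top","scene"):
    p,d,c=snap(n);P=cloud(d,c)
    for k,ctr,r,z0,z1 in(("carton",(.577,.2175),.035,.066,.09),("gift",(.515,.337),.1,.065,.085),("lid",(.628,.117),.1,.052,.066)):
        m=(d>0)&(P[...,2]>z0)&(P[...,2]<z1)&(np.hypot(P[...,0]-ctr[0],P[...,1]-ctr[1])<r); print(n,k,rect(P,m) if m.any() else 0)
    cv2.imwrite(f"pics/f_{n}.png",p[:,:,::-1])
E
```

```text
top carton c=(576.9,218.8) w=27.6 h=47.4 ang=25.9 z=75.7 zmax=82.3 n=198
top gift c=(515.0,338.0) w=59.0 h=172.0 ang=26.2 z=73.3 zmax=80.4 n=1563
top lid c=(621.6,132.7) w=111.8 h=162.0 ang=25.1 z=59.0 zmax=65.7 n=1901
scene carton c=(575.2,216.0) w=30.2 h=48.7 ang=25.0 z=72.8 zmax=76.0 n=250
scene gift c=(514.1,335.9) w=62.4 h=172.5 ang=26.3 z=70.6 zmax=74.9 n=806
scene lid c=(619.2,131.2) w=114.1 h=163.6 ang=25.4 z=56.5 zmax=65.5 n=2153
```

View pics/f_scene.png

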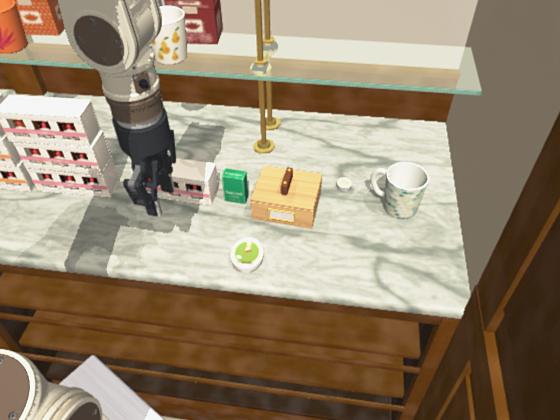

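The carton stands upright at (235,186) midway in the gap, the lid is seated at (288,190), and the gift box, oval tin and mug have not moved. The robot is clear of everything.

```bash
python3 -c "
from workcell import workorder
print(workorder.job_done())"
```

```text
the job is handed in; nothing more can be done
None
```

I handed the job in at about 24 s. The packet and tin are in the closed wooden box with its lid seated, the carton stands upright midway in the gap, and the gift box, oval tin and mug are where they were; the hand-in gave no verdict.

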